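# Tug-test a padlock on the bench pull tester and hold the load

## Task

Tug-test the padlock that lies loose on the bench: lay it flat in the shaped pocket of the pull tester with its shackle dropped over the steel tongue and the pull pin, and let go of it. Then take the stirrup handle and slowly draw the sprung rod straight out until the pointer stands level with the set flag on the scale, without pulling on past it, and keep it steady there for three seconds; finish with the handle still held at the flag, the spring loading the padlock. Do not push the flag along, and leave the multimeter, hex key and roll of tape where they are.

Things in the scene. Friction and masses are not known exactly. Their poses are not given: they have to be found in the camera images.
- padlock: Loose padlock lying flat: dark body, steel shackle. Origin: underside centre of its 90x46x21 mm outline; +x out through the shackle. Body x -45..7, y -23..23, z 0..21; shackle legs at y=-14 and 14 (z 6..15), window inside x 7..35, y -9..9, V-shaped at the bow. Grip from above across the 46 mm, near x=-17 (centre of mass x=-15), fingertips 8 mm or more above its underside. 0.21 kg.
- tester: Pull tester's base, screwed to the bench (place and yaw vary): grey plate 276x92x10 mm, x -164..112 from the origin on its underside. +x: pull direction, from pocket to handle. All below 90 mm. Solid round it: case 186 mm high on the robot's side (far face x=0.45, y -0.16..0.21), pillar at the left (y over 0.36, x 0.51..0.86), spray cans far right.
- seat (a point): Where the padlock's origin belongs, on the pocket floor 18 mm above the bench; axes as tester's, shackle to +x. Grey walls 10 mm high, chamfered, about 1.6 mm clear of the body all round, with 30 mm finger gaps in both sides at x -34..-2 from here. A fixed steel tongue 14 mm wide, 17.5 high, at x 8.4..14.6 stands inside the shackle window and keeps the body from being drawn to +x.
- pin (a point): Axis of the upright steel pull pin, 9 mm diameter, 10.5 mm above the pocket floor (mid shackle); the tip is 20.5 mm above the floor. Part of the gauge; it also stands inside the shackle window, at seat x=24 mm at the start.
- gauge: Spring gauge: pin, drawbar, metal barrel, white scale on top. Slides along +x in two saddles up to 16 mm with 0.3 N friction; at the start its frame is the tester's. When the handle is pulled the whole gauge first moves about 9 mm (8 to 10) until the pin takes up in the bow of the seated padlock; then the spring stretches.
- handle: Sprung rod with stirrup handle and pointer, sliding along +x out of the gauge's barrel, 46 mm at most, and drawn back when let go: spring 350 N/m, 2 N preload (8.4 N at 18 mm, 14 N at 34 mm). Frame as the gauge's at rest.
- handle_bar (a point): Middle of the stirrup's grip bar, 82 mm above the bench: black, round, 14 mm diameter, level along tester y, 50 mm long between two thin uprights. Take it from above, fingers closing along tester x before and behind the bar, fingertips at most 22 mm below its centre (the rod's top is 46 mm below). Barrel and scale end 37 mm behind the bar, their top is 58 mm above the bench.
- pointer_tip (a point): Tip of the pointer, a small dark block with a 2 mm blade on the far half (tester +y) of the scale, that moves with the handle. 55 mm above the bench, on the scale's centre line.
- flag_tip (a point): Tip of the set flag, a dark clip 8 mm wide on the scale's other edge (tester -y), its 2 mm blade pointing at the pointer's track. It marks the test load: 18 to 34 mm from the resting pointer towards +x; moves with the gauge. Axes as tester's. Level means: same tester x as pointer_tip. The scale is engraved every 5 mm.
- flag: The set flag, held on the scale's edge by 3 N friction; not to be pushed. Its frame is the gauge's moved along x by its setting.
- multimeter: Bystander: hand-held multimeter, 135x68x42 mm, lying to the right of the tester. Origin under its centre.
- hex_key: Bystander: L-shaped steel hex key, 95x36x8 mm, lying near the robot's side of the tester. Origin under the centre of its outline.
- pvc_tape0: Bystander: roll of tape, 63 mm across, 19 mm high, at the far edge of the bench. Origin under its centre.

How it is judged:
On the way, in this order (a step that is already met when the one before it is completed fails the run):
1. the padlock lies flat and square in the pocket, its shackle over the tongue and the pin, and the fingers have let it go (horizontal distance between padlock and seat below 0.005 m and z of padlock in the frame of seat between -0.003 and 0.003 m and angle between padlock's own z axis and vertical below 0.07 rad and angle between the x axis of padlock and the x axis of seat, either way round below 0.1 rad and x of pin in the frame of padlock above 0.015 m and contact force between the fingers and padlock below 0.5 N), for 0.3 s.
2. the handle is drawn out so that the pointer is level with the flag, the pin loading the seated padlock, and kept there (all of step 1 and x of pointer_tip in the frame of flag_tip between -0.004 and 0.004 m and contact force between gauge and padlock above 5 N and contact force between the fingers and handle above 2 N and linear speed of handle below 0.01 m/s), for 2.5 s.
At the end, for the whole second after the job is handed in: Padlock seated (within 5 mm, 3 mm in height, 0.07 rad tilt, 0.10 rad yaw; pin in its shackle), not touched by the fingers. Pointer within 4 mm of the flag, gauge pulling the padlock with over 5 N, fingers still holding the handle (over 2 N) at rest, as for 2.5 s before (all of step 2); the arm keeps its last pose, push and grip.
It fails at once if the pointer is pulled more than 8 mm past the flag (x of pointer_tip in the frame of flag_tip above 0.008 m).
It fails at once if the set flag is pushed (more than 1.5 N) (contact force between anything else and flag above 1.5 N).
It fails at once if the hand-held multimeter is moved more than 15 mm (distance of multimeter from where it was at the start of the episode above 0.015 m).
It fails at once if the hex key is moved more than 15 mm (distance of hex_key from where it was at the start of the episode above 0.015 m).
It fails at once if the roll of tape is moved more than 15 mm (distance of pvc_tape0 from where it was at the start of the episode above 0.015 m).
It also fails if it takes over 64 s, if anything falls off the work surface, if the arm or the gripper's body presses on something with over 40 N, if the wrist force passes 120 N, or if a joint passes its speed limit or range.

## Robot

A 6-joint arm with a two-finger parallel gripper is mounted at the origin on a cart in front of the work surface, level with it; the furniture and walls round the work are solid. World frame = base frame: x ahead of the robot, y to its left, z up, the work surface at z = 0. Lengths are in m, angles in rad, forces in N, time in s.
With the tool pointing down it reaches from about 0.35 to 0.95 m from the base axis. Payload 17.4 kg.
Tool frame: the origin (TCP) lies at the centre of the arm's flange, where the gripper is bolted on; the fingertips stand 186 mm ahead of it and the grasp point (between the pads) lies 167 mm ahead of it; z points along the fingers, y is the line along which they close (so a half turn about z gives the same grasp; the last joint's range is limited). The gripper opens to 93 mm and grips with 3 to 60 N. Pads are 15 mm wide; open, the fingers measure 128 mm over their backs; the gripper's body (75 mm by 188 mm) begins 65 mm behind the grasp point.
Start: joints at [1.275, 0.116, 1.442, -0, 1.584, -0.038], TCP at [0.172, 0.653, 0.405] pointing down, gripper open.
Joint ranges: [-2.83, 2.83], [-0.83, 2.19], [0.07, 2.5], [-1.14, 4.28], [0.01, 3], [-2.97, 2.97]. Speed limits (rad/s): [1.89, 1.89, 2.22, 3.14, 3.14, 3.14].

## Interface

Orientations are given as a unit quaternion [x, y, z, w].
In Python, from station import arm gives the robot as it stands.
- The arm moves only by the shell command python3 nudge.py 'ROWS' [OPENING] [FORCE]. ROWS is a JSON list of rows, 1 to 10 of them, each of 6 numbers: dx, dy, dz in units of 20 mm, then a rotation vector rx, ry, rz in rad; each row is the pose to reach, as a shift and turn from the pose commanded when the command began, along the tool's axes at that moment; what a row does not reach only later rows make up. A row lasts 1/10 s, in which the tool goes at most 0.05 m and 0.15 rad, less where a joint would pass 70% of its speed; a pose out of reach is approached as far as the arm can. OPENING is the finger opening in m, set as the command begins (- or left out keeps the last). The fingers move at their own pace and stop on an object; FORCE is the grip in N (left out, the last holds). Time passes only in rows, so rows that do not move let the fingers close. It prints the time, the measured TCP pose, the force, the opening and the grip force at its end. Input that does not fit is refused with a message, and nothing moves.
- arm.observe(): the state, without advancing time (a new reading comes with each control period).
- arm.grab_frame(name): name is "scene" or "top" or "wrist"; returns the picture (400x640x3 uint8, red, green, blue); there is no depth.
- arm.camera_info(name): a dict with "fx", "fy", "cx", "cy" (pixels), "pose" (4x4, takes a point from camera to world coordinates). Camera axes: x right, y down, z forward; pixel columns grow to the right and rows downward; lengths in m; the calibration is good to about 2 mm. A picture is of the moment at which its call begins: read the wrist's pose just before it. camera_info takes no time and is no camera call; for the wrist camera it gives the pose at the moment of the call.
- arm.sign_off(): hands the job in; it is judged then, once.
The state is a dict: "t": time; "joint_pos": joint angles; "dq": joint speeds; "joint_torque": joint torques, N m; "ee_pos": TCP position; "ee_rot": TCP orientation; "force": force on the tool from outside, world axes, zero at the start; "torque": the same for the moment, N m; "gripper_width": finger opening in m; "gripper_force": force on a finger pad.
Only numpy, scipy, OpenCV 4.12 (cv2) and the standard library are available. Lean on these libraries where they do the work, as an engineer would, in place of code of your own. Each camera call takes 0.05 s, during which the arm holds its last target. There are 200 camera calls.

## Working session

There is one attempt and no reset: what is moved stays moved. The work goes in short steps, Python scripts to look and compute and a shell command to move; the robot and the scene stay as the last step left them, time stands still between calls to the robot, and variables do not carry over. Pictures are saved under pics/ and viewed, at most 10 in all, crops included, and the job is handed in when it is done.

```bash
ls; mkdir -p pics; python3 - <<'E'
from station import arm
import cv2, numpy as np
np.set_printoptions(precision=4,suppress=True)
s=arm.observe(); print(s)
for n in ("scene","top"):
    im=arm.grab_frame(n); cv2.imwrite(f"pics/{n}0.png",im[:,:,::-1]); print(n,arm.camera_info(n))
print(arm.camera_info("wrist"))
E
```

```text
nudge.py
pics
station.py
{'t': 0.0, 'joint_pos': array([ 1.2752,  0.1165,  1.4422,  0.    ,  1.584 , -0.0378]), 'dq': array([-0.0014, -0.0009,  0.0004, -0.0004,  0.0001, -0.0001]), 'joint_torque': array([  0.0012, -72.1264, -62.2593,   0.078 ,   0.024 ,  -0.0001]), 'ee_pos': array([0.1721, 0.6527, 0.404 ]), 'ee_rot': array([ 0.1285,  0.9917, -0.0005, -0.0001]), 'force': array([ 0.2371,  0.3876, -0.3593]), 'torque': array([ 0.0097, -0.019 ,  0.0222]), 'gripper_force': 0.0, 'gripper_width': 0.09293800733579749}
scene {'fx': 361.5942531653477, 'fy': 361.5942531653477, 'cx': 327.62250845110566, 'cy': 198.37379266945916, 'pose': array([[ 0.7113, -0.4119,  0.5696,  0.1227],
       [-0.7026, -0.4412,  0.5583, -0.6275],
       [ 0.0214, -0.7973, -0.6032,  0.608 ],
       [ 0.    ,  0.    ,  0.    ,  1.    ]])}
top {'fx': 460.0399162951497, 'fy': 460.0399162951497, 'cx': 313.4644084545444, 'cy': 195.7170292507816, 'pose': array([[ 0.0232, -0.9882,  0.1515,  0.4403],
       [-0.9993, -0.0185,  0.0322, -0.1453],
       [-0.029 , -0.1522, -0.9879,  1.1165],
       [ 0.    ,  0.    ,  0.    ,  1.    ]])}
{'fx': 284.2669988349456, 'fy': 284.2669988349456, 'cx': 319.00055253022373, 'cy': 201.92504962815576, 'pose': array([[ 0.2565,  0.9267,  0.2745,  0.0953],
       [ 0.9665, -0.2457, -0.0737,  0.674 ],
       [-0.0009,  0.2842, -0.9588,  0.3841],
       [ 0.    ,  0.    ,  0.    ,  1.    ]])}
```
View pics/top0.png

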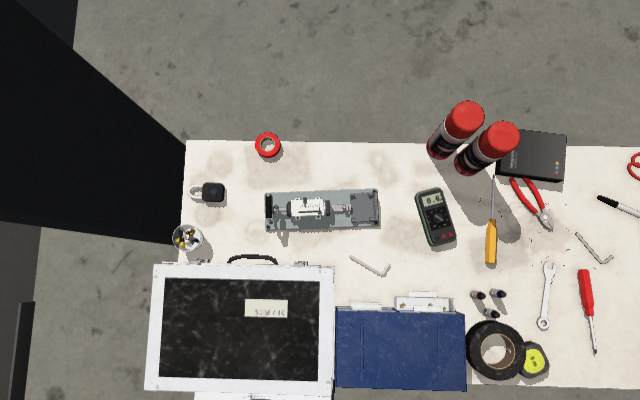

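View pics/scene0.png

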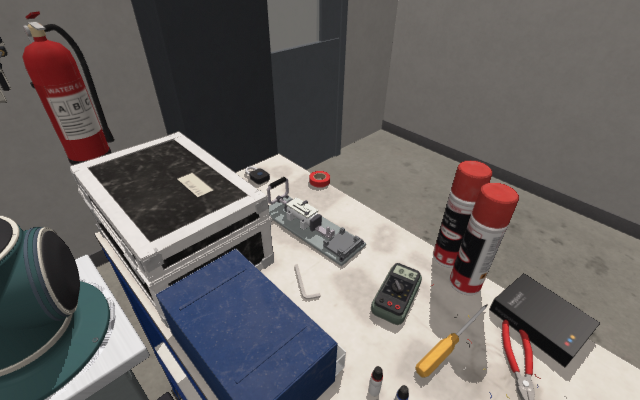

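The top view shows the padlock at about (208,192) with its shackle towards image-left, which is world +y. The tester spans (265..380, 190..230), with the pocket on the right and the handle on the left near (268,212), so its +x is also about world +y. The multimeter is at (435,217), the hex key at (370,265) and the tape at (268,145). The scene view shows the same layout.

```bash
cat > h.py <<'E'
from station import arm
import numpy as np, cv2, sys, json
from scipy.spatial.transform import Rotation as R
np.set_printoptions(precision=4,suppress=True)
def rel(p,yaw,frm=None):
    """tool-axes shift+rotvec from the present pose (or frm=(p,yaw)) to TCP p, pointing down, tool y at world yaw (deg)"""
    s=arm.observe(); p0,R0=(s["ee_pos"],R.from_quat(s["ee_rot"])) if frm is None else (np.array(frm[0]),down(frm[1]))
    return np.r_[R0.inv().apply(np.array(p)-p0),(R0.inv()*down(yaw)).as_rotvec()]
def down(yaw):
    a=np.radians(yaw); y=np.array([np.cos(a),np.sin(a),0]); z=np.array([0,0,-1.])
    return R.from_matrix(np.c_[np.cross(y,z),y,z])
def shot(name,fn):
    c=arm.camera_info(name); im=arm.grab_frame(name)[:,:,::-1].copy()
    cv2.imwrite(f"pics/{fn}.png",im); json.dump({k:np.array(v).tolist() for k,v in c.items()},open(f"pics/{fn}.json","w")); return im
def load(fn):
    c=json.load(open(f"pics/{fn}.json")); c["pose"]=np.array(c["pose"]); return cv2.imread(f"pics/{fn}.png"),c
def ray(c,uv):
    d=c["pose"][:3,:3]@np.array([(uv[0]-c["cx"])/c["fx"],(uv[1]-c["cy"])/c["fy"],1]); return c["pose"][:3,3],d
def onz(c,uv,z):
    o,d=ray(c,uv); return o+d*(z-o[2])/d[2]
def tri(obs):
    """obs: list of (c,uv) -> point, rms miss"""
    A=np.zeros((3,3));b=np.zeros(3);L=[]
    for c,uv in obs:
        o,d=ray(c,uv); d=d/np.linalg.norm(d); P=np.eye(3)-np.outer(d,d); A+=P;b+=P@o;L.append((P,o))
    x=np.linalg.solve(A,b); return x,np.sqrt(np.mean([np.sum((P@(x-o))**2) for P,o in L]))
def proj(c,X):
    q=c["pose"][:3,:3].T@(np.array(X)-c["pose"][:3,3]); return np.array([c["fx"]*q[0]/q[2]+c["cx"],c["fy"]*q[1]/q[2]+c["cy"]])
E
python3 - <<'E'
from h import *
_,_=0,0
c=arm.camera_info("top")
for uv,z in [((208,192),.02),((268,210),.08),((365,208),.02),((322,208),.05)]: print(onz(c,uv,z))
print(rel([.33,.30,.43],45)); print(rel([.56,.10,.43],0,([.33,.30,.43],45)))
E
```

```text
[0.6129 0.1472 0.02  ]
[ 0.5645 -0.0087  0.08  ]
[ 0.5811 -0.2337  0.02  ]
[ 0.5753 -0.1311  0.05  ]
[-0.2426 -0.3008 -0.0256 -0.001   0.0003  0.5276]
[-0.3041  0.0212  0.      0.      0.      0.7854]
```

Careful with the scale: shifts go in units of 20 mm. That gives: -0.24 m is -12, -0.12 m is -6.

```bash
python3 nudge.py '[[-1.5, -2, -0.5, 0, 0, 0.05], [-3, -4, -1, 0, 0, 0.15], [-4.5, -6, -1.25, 0, 0, 0.26], [-6, -7.5, -1.25, 0, 0, 0.36], [-7.5, -9.5, -1.25, 0, 0, 0.45], [-9, -11, -1.25, 0, 0, 0.53], [-10.5, -13, -1.25, 0, 0, 0.53], [-12, -15, -1.25, 0, 0, 0.53], [-12, -15, -1.25, 0, 0, 0.53]]'
python3 -c "
from h import *
print(rel([.57,.03,.43],0))"
```

```text
t: 1.0
ee_pos: [0.3291, 0.2975, 0.43]
ee_rot: [0.386, 0.922, 0.0, 0.001]
force: [0.2, -0.6, -0.1]
gripper_width: 0.0932
gripper_force: 0.0
[-0.3596 -0.0161  0.0004  0.0011  0.0008  0.7779]
```

In the tool's units: -0.36 m is -18, -0.315 m is -15.75.

```bash
python3 nudge.py '[[-2.25, -0.1, 0, 0, 0, 0.1], [-4.5, -0.2, 0, 0, 0, 0.2], [-6.75, -0.3, 0, 0, 0, 0.3], [-9, -0.4, 0, 0, 0, 0.4], [-11.25, -0.5, 0, 0, 0, 0.5], [-13.5, -0.6, 0, 0, 0, 0.6], [-15.75, -0.7, 0, 0, 0, 0.7], [-18, -0.8, 0, 0, 0, 0.778], [-18, -0.8, 0, 0, 0, 0.778], [-18, -0.8, 0, 0, 0, 0.778]]'
python3 -c "
from h import *
shot('wrist','w1'); print(arm.observe()['joint_pos']); print(rel([.57,-.10,.36],0))"
```

```text
t: 2.0
ee_pos: [0.5708, 0.0349, 0.4289]
ee_rot: [0.706, 0.709, -0.0, -0.001]
force: [-0.5, 0.3, 0.0]
gripper_width: 0.0926
gripper_force: 0.0
[ 0.0175 -0.1151  1.6334  0.0003  1.6243  0.0118]
[-0.1355 -0.001   0.0692 -0.001  -0.0003  0.0058]
```

View pics/w1.png

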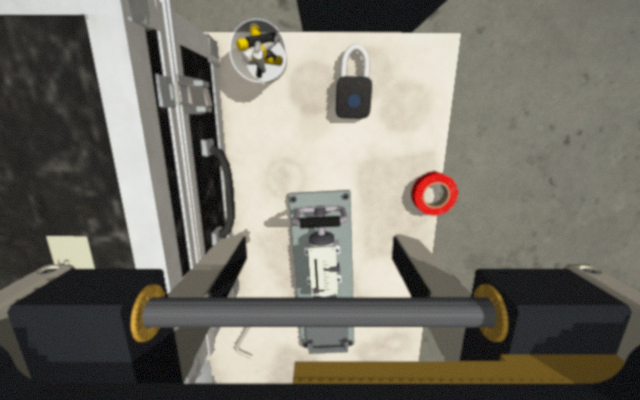

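The wrist view shows the padlock at (353,90) with its shackle up, the tape at (435,193), the handle bar at (320,222), the scale at (323,270) and the pocket end of the tester hidden under the gripper near (327,330). I'll move over the tester next.

```bash
python3 nudge.py '[[-2, 0, 1, 0, 0, 0], [-4, 0, 2, 0, 0, 0], [-6, 0, 3, 0, 0, 0], [-8, 0, 4, 0, 0, 0], [-9.5, 0, 4.5, 0, 0, 0], [-9.5, 0, 4.5, 0, 0, 0], [-9.5, 0, 4.5, 0, 0, 0]]'
python3 -c "
from h import *
shot('wrist','w2')"
python3 nudge.py '[[-2.25, 0, 0, 0, 0, 0], [-4.5, 0, 0, 0, 0, 0], [-6.5, 0, 0, 0, 0, 0], [-7.5, 0, 0, 0, 0, 0], [-7.5, 0, 0, 0, 0, 0], [-7.5, 0, 0, 0, 0, 0]]'
python3 -c "
from h import *
shot('wrist','w3')
a=cv2.imread('pics/w2.png')[60:300,180:460];b=cv2.imread('pics/w3.png')[60:300,180:460]
cv2.imwrite('pics/c23.png',cv2.resize(np.vstack([a,b]),None,fx=1.25,fy=1.25) if 0 else cv2.resize(np.hstack([a,b]),(800,343)))
print(rel([.6,.06,.36],0))"
```

```text
t: 2.75
ee_pos: [0.5711, -0.1541, 0.34]
ee_rot: [0.705, 0.709, 0.0, -0.0]
force: [-1.2, -0.1, 0.4]
gripper_width: 0.093
gripper_force: 0.0
t: 3.4
ee_pos: [0.5723, -0.3037, 0.3401]
ee_rot: [0.705, 0.709, 0.0, 0.0]
force: [1.1, 0.2, -0.1]
gripper_width: 0.093
gripper_force: 0.0
[ 0.3632  0.03   -0.0198  0.0003 -0.0002  0.0063]
```

View pics/c23.png

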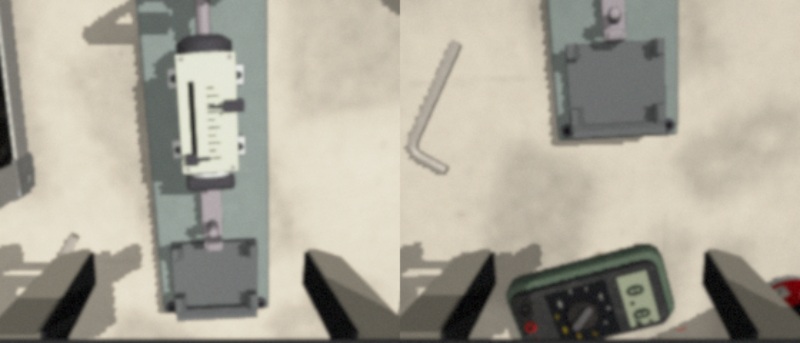

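In the tool's units: 0.094 m is 4.7, 0.05 m is 2.5.

```bash
python3 nudge.py '[[1.5, 0, 0.75, 0, 0, 0], [3, 0.2, 1.5, 0, 0, 0], [4.5, 0.4, 2.25, 0, 0, 0], [4.7, 0.4, 2.5, 0, 0, 0], [4.7, 0.4, 2.5, 0, 0, 0], [4.7, 0.4, 2.5, 0, 0, 0]]'
python3 -c "
from h import *
im=shot('wrist','w4')
a=cv2.resize(im[40:290,260:400],None,fx=2.3,fy=2.3,interpolation=cv2.INTER_CUBIC)
b=cv2.resize(load('w3')[0][50:180,260:400],None,fx=3.4,fy=3.4,interpolation=cv2.INTER_CUBIC)
o=np.zeros((575,322+476,3),np.uint8);o[:a.shape[0],:322]=a;o[:442,322:]=b
cv2.imwrite('pics/c4.png',o)
print(rel([.6,.06,.34],0))"
```

```text
t: 4.05
ee_pos: [0.5796, -0.2108, 0.2906]
ee_rot: [0.705, 0.709, 0.0, 0.0]
force: [-0.6, -0.8, -0.6]
gripper_width: 0.0932
gripper_force: 0.0
[ 0.2711  0.0218 -0.0494  0.001   0.0005  0.0051]
```

View pics/c4.png

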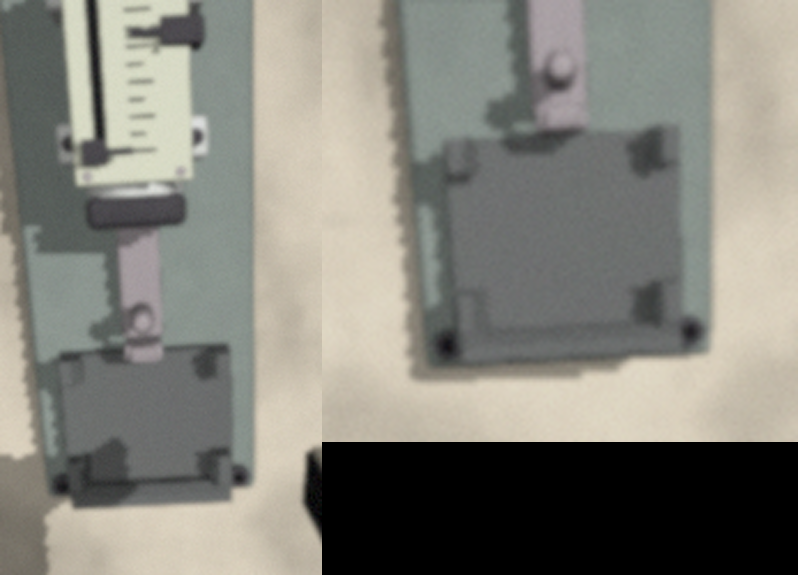

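In w4 the pointer blade is at crop (131,151), which is pixel (317,106). The flag blade is at crop (130,32), pixel (316.5,54). The pin tip is at crop (142,316), pixel (321.7,177), and the pocket's outer corners run from crop (60,352) to (232,500). In w3 the pin tip is at (330,69).

```bash
python3 - <<'E'
from h import *
w2,c2=load('w2');w3,c3=load('w3');w4,c4=load('w4');w1,c1=load('w1')
p4=lambda x,y:(260+x/2.3,40+y/2.3); p3=lambda x,y:(260+(x-322)/3.4,50+y/3.4); p2=lambda x,y:(180+x/1.4286,60+y/1.4286)
print("pin",tri([(c4,p4(142,314)),(c3,p3(560,62))]),tri([(c4,p4(142,314)),(c3,p3(560,62)),(c2,p2(212,228))]))
print("pin@z",onz(c4,p4(142,314),.0385),onz(c3,p3(560,62),.0385))
a,b=onz(c4,p4(131,151),.055),onz(c4,p4(130,32),.055);print("pointer",a,"flag",b,np.linalg.norm(b-a))
print("pointer/flag tri",tri([(c4,p4(131,151)),(c2,p2(210,158))]),tri([(c4,p4(130,32)),(c2,p2(213,106))]))
# plate edges: saturation/hue step; bench is warm (R>B), plate greenish (B>=R)
def edge(im,c,rows,u0,u1,z):
    P=[]
    for v in rows:
        w=cv2.GaussianBlur(im,(3,3),0)[v,u0:u1].astype(float); f=w[:,2]-w[:,0]
        th=(f.min()+f.max())/2; k=np.flatnonzero(np.diff(np.sign(f-th)))
        if len(k)!=1: continue
        k=k[0]; P.append(onz(c,(u0+k+(th-f[k])/(f[k+1]-f[k]),v),z))
    P=np.array(P); q=np.polyfit(P[:,1],P[:,0],1); r=P[:,0]-np.polyval(q,P[:,1]); g=abs(r)<.0015
    q=np.polyfit(P[g,1],P[g,0],1); return q,np.std(r[g]),g.sum()
for n,im,c,rows,ur,ul in (("w4",w4,c4,range(45,245),(355,385),None),("w3",w3,c3,range(52,150),(362,392),(275,300)),("w2",w2,c2,range(90,260),(350,380),None)):
    q,s,k=edge(im,c,rows,*ur,.01); print(n,"R",q,s,k,"yaw",90-np.degrees(np.arctan(q[0])),"x at y=-.2",np.polyval(q,-.2))
    if ul: q,s,k=edge(im,c,rows,*ul,.01); print(n,"L",q,s,k,"yaw",90-np.degrees(np.arctan(q[0])),"x at y=-.2",np.polyval(q,-.2))
# pocket outer corners at wall top .028
for xy in [(443,140),(678,126)]: print("pk3",onz(c3,p3(*xy),.028))
for xy in [(60,352),(230,345),(232,485),(73,490)]: print("pk4",onz(c4,p4(*xy),.028))
E
```

```text
pin (array([ 0.5818, -0.179 ,  0.0303]), np.float64(3.999694073367516e-05)) (array([ 0.5816, -0.179 ,  0.0309]), np.float64(0.00038747818764716427))
pin@z [ 0.5817 -0.1773  0.0385] [ 0.5816 -0.1802  0.0385]
pointer [ 0.5777 -0.1222  0.055 ] flag [ 0.5774 -0.0886  0.055 ] 0.033588206771945725
pointer/flag tri (array([ 0.578 , -0.122 ,  0.0515]), np.float64(0.00030362060966606573)) (array([ 0.5786, -0.0882,  0.054 ]), np.float64(0.001214869759410287))
w4 R [-0.0584  0.6162] 9.989701618366728e-05 192 yaw 93.3420227471244 x at y=-.2 0.6278425094991795
w3 R [-0.0568  0.6167] 0.00010566166432628889 79 yaw 93.24836609569974 x at y=-.2 0.6280376941636759
w3 L [-0.0561  0.5248] 0.00018543442087087092 90 yaw 93.21010863312038 x at y=-.2 0.5360269396629717
w2 R [-0.0593  0.6159] 0.00016445906305404294 169 yaw 93.3941181584967 x at y=-.2 0.6277280287750553
pk3 [ 0.5492 -0.1989  0.028 ]
pk3 [ 0.6154 -0.195   0.028 ]
pk4 [ 0.5505 -0.1944  0.028 ]
pk4 [ 0.6155 -0.1913  0.028 ]
pk4 [ 0.619  -0.2502  0.028 ]
pk4 [ 0.5541 -0.2527  0.028 ]
```

```bash
python3 nudge.py '[[2, 0.15, -2, 0, 0, 0], [4.5, 0.35, -2.5, 0, 0, 0], [7, 0.55, -2.5, 0, 0, 0], [9.5, 0.75, -2.5, 0, 0, 0], [11.5, 0.95, -2.5, 0, 0, 0], [13.5, 1.1, -2.5, 0, 0, 0], [13.85, 1.1, -2.5, 0, 0, 0], [13.85, 1.1, -2.5, 0, 0, 0], [13.85, 1.1, -2.5, 0, 0, 0], [13.85, 1.1, -2.5, 0, 0, 0]]'
python3 -c "
from h import *
im=shot('wrist','w5')
R_=lambda a,f:cv2.resize(a,None,fx=f,fy=f,interpolation=cv2.INTER_CUBIC)
a=R_(load('w3')[0][55:105,305:355],8);b=R_(load('w4')[0][160:210,295:345],8)
cc=R_(im[20:170,270:400],1.33)
o=np.zeros((600,800,3),np.uint8);o[:400,:400]=a;o[:400,400:]=b;o[400:,:cc.shape[1]]=cc[:200]
cv2.imwrite('pics/c5.png',o)
hsv=cv2.cvtColor(im,cv2.COLOR_BGR2HSV); m=((hsv[...,2]<75)*255).astype(np.uint8); m[240:]=0
for q in cv2.findContours(m,cv2.RETR_EXTERNAL,cv2.CHAIN_APPROX_SIMPLE)[0]:
    if cv2.contourArea(q)>300: print(cv2.contourArea(q),cv2.minAreaRect(q),cv2.boundingRect(q))
"
```

```text
t: 5.1
ee_pos: [0.6002, 0.0647, 0.3399]
ee_rot: [0.706, 0.708, 0.0, 0.0]
force: [0.0, -0.9, -0.8]
gripper_width: 0.0934
gripper_force: 0.0
1951.0 ((333.0, 122.0), (50.0, 42.0), 90.0) (312, 97, 43, 51)
8320.5 ((128.3259735107422, 150.20846557617188), (194.3441619873047, 64.91069030761719), 77.60033416748047) (77, 62, 101, 178)
4528.5 ((29.142593383789062, 142.57554626464844), (207.83364868164062, 33.073150634765625), 75.20323944091797) (0, 42, 72, 198)
360.0 ((208.37091064453125, 50.027915954589844), (12.996968269348145, 41.7646484375), 77.79953002929688) (187, 40, 42, 21)
5355.0 ((362.0, 19.0), (38.0, 168.0), 90.0) (278, 0, 169, 39)
```

View pics/c5.png

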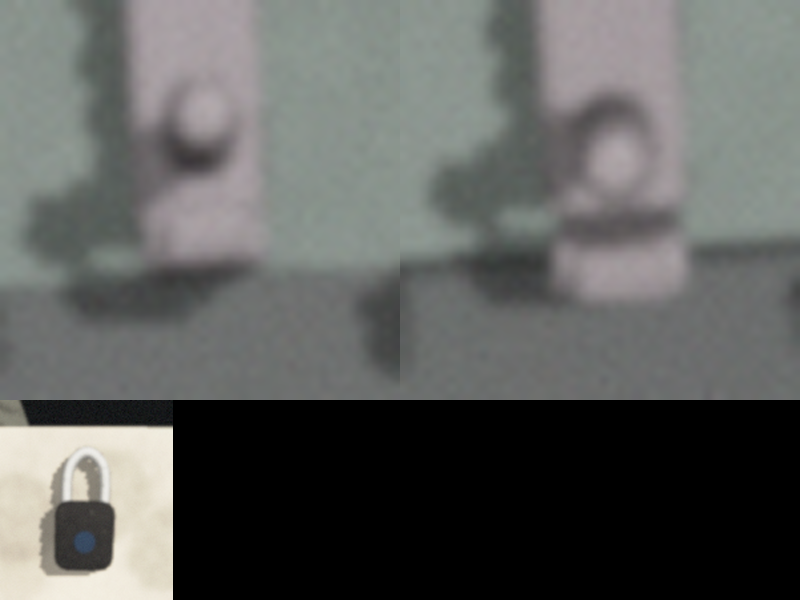

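```bash
cat > pl.py <<'E'
from h import *
def step(f,th):
    k=np.flatnonzero(np.diff(np.sign(f-th))); return [i+(th-f[i])/(f[i+1]-f[i]) for i in k]
def body(fn,u0=290,u1=380,vr=(108,138),z=.021,th=68):
    im,c=load(fn); g=cv2.GaussianBlur(cv2.cvtColor(im,cv2.COLOR_BGR2GRAY),(3,3),0).astype(float)
    L,Rr=[],[]
    for v in range(*vr):
        e=step(g[v,u0:u1],th)
        L.append(onz(c,(u0+e[0],v),z)); Rr.append(onz(c,(u0+e[-1],v),z))
    L,Rr=np.array(L),np.array(Rr); ql=np.polyfit(L[:,1],L[:,0],1); qr=np.polyfit(Rr[:,1],Rr[:,0],1)
    return c,g,ql,qr
if __name__=="__main__":
    c3=load('w3')[1];c4=load('w4')[1]
    print("pin",tri([(c3,(330,68.75)),(c4,(321.6,179.1))]),onz(c3,(330,68.75),.0385),onz(c4,(321.6,179.1),.0385))
    print("tongue",tri([(c3,(330.3,84.4)),(c4,(322.5,193.6))]),onz(c3,(330.3,84.4),.0355),onz(c4,(322.5,193.6),.0355))
    c,g,ql,qr=body('w5')
    for q in (ql,qr): print("side",q,"yaw",90-np.degrees(np.arctan(q[0])))
    T,B=[],[]
    for u in range(322,346):
        e=step(g[85:170,u],68)
        T.append(onz(c,(u,85+e[0]),.021)[1]);B.append(onz(c,(u,85+e[-1]),.021)[1])
    print("top y",np.median(T),"bottom y",np.median(B),"len",np.median(T)-np.median(B))
    ym=(np.median(T)+np.median(B))/2; print("mid body",(np.polyval(ql,ym)+np.polyval(qr,ym))/2,ym,"width",np.polyval(qr,ym)-np.polyval(ql,ym))
    # shackle legs: bright, between body and bow, z .015 top
    for v in (66,72,78,84):
        r=load('w5')[0][v].astype(float).mean(1); print(v,[round(onz(c,(u,v),.015)[0],4) for u in np.array(step(r[300:370],215))+300])
E
python3 pl.py
```

```text
pin (array([ 0.5817, -0.1802,  0.0353]), np.float64(3.505597705997539e-05)) [ 0.5816 -0.1806  0.0385] [ 0.5816 -0.1795  0.0385]
tongue (array([ 0.5824, -0.1933,  0.0334]), np.float64(0.0001310422536754152)) [ 0.5822 -0.1935  0.0355] [ 0.5825 -0.1928  0.0355]
side [0.0177 0.59  ] yaw 88.9888266505445
side [0.0298 0.6302] yaw 88.29039794672187
top y 0.16417850517277707 bottom y 0.11639070320511222 len 0.047787801967664856
mid body 0.613410584624146 0.14028460418894464 width 0.041879436106517565
66 [np.float64(0.5963), np.float64(0.6023), np.float64(0.6069), np.float64(0.6245), np.float64(0.6302), np.float64(0.6437), np.float64(0.6458), np.float64(0.6458), np.float64(0.6469)]
72 [np.float64(0.5921), np.float64(0.6004), np.float64(0.6045), np.float64(0.6272), np.float64(0.6318), np.float64(0.6405), np.float64(0.6431), np.float64(0.6431)]
78 [np.float64(0.5891), np.float64(0.5996), np.float64(0.6035), np.float64(0.6078), np.float64(0.6121), np.float64(0.628), np.float64(0.6323), np.float64(0.6343)]
84 [np.float64(0.5843), np.float64(0.5867), np.float64(0.5991), np.float64(0.6033), np.float64(0.6096), np.float64(0.6108), np.float64(0.6108), np.float64(0.6138), np.float64(0.6287), np.float64(0.6328), np.float64(0.6346), np.float64(0.6491)]
```

The zoomed crop shows the pin tip at w3 (330,68.8) and w4 (321.6,179.1), and the tongue top at w3 (330.3,84.4) and w4 (322.5,193.6). In w5 the padlock body is centred at (333,122) with the shackle up.

Estimates:
- Seat: about (0.5828, -0.2045), yaw 93.3°
- Padlock body middle: (0.6137, 0.1403), yaw about 88°

Next I approach the padlock.

In the tool's units: 0.144 m is 7.2, 0.0135 m is 0.675.

```bash
python3 nudge.py '[[1.5, 0.25, 1, 0, 0, 0.01], [3, 0.5, 2, 0, 0, 0.03], [3.85, 0.675, 4, 0, 0, 0.035], [3.85, 0.675, 5.5, 0, 0, 0.035], [3.85, 0.675, 6.5, 0, 0, 0.035], [3.85, 0.675, 7, 0, 0, 0.035], [3.85, 0.675, 7.2, 0, 0, 0.035], [3.85, 0.675, 7.2, 0, 0, 0.035]]'
python3 -c "
from h import *
print(rel([.6137,.1413,.196],-2))"
```

```text
t: 5.95
ee_pos: [0.6135, 0.1427, 0.1963]
ee_rot: [0.718, 0.696, 0.0, 0.0]
force: [0.4, -0.3, -0.2]
gripper_width: 0.0931
gripper_force: 0.0
[-0.0014  0.0002  0.0003  0.0005 -0.0001  0.0042]
```

In the tool's units: -0.0014 m is -0.07.

```bash
python3 nudge.py '[[-0.07, 0, 0, 0, 0, 0.004], [-0.07, 0, 0, 0, 0, 0.004], [-0.07, 0, 0, 0, 0, 0.004], [-0.07, 0, 0, 0, 0, 0.004], [-0.07, 0, 0, 0, 0, 0.004], [-0.07, 0, 0, 0, 0, 0.004], [-0.07, 0, 0, 0, 0, 0.004], [-0.07, 0, 0, 0, 0, 0.004]]' 0.02 25
python3 nudge.py '[[0, 0, -1.5, 0, 0, 0], [0, 0, -3.5, 0, 0, 0], [0, 0, -5.5, 0, 0, 0], [0, 0, -5.5, 0, 0, 0], [0, 0, -5.5, 0, 0, 0]]'
python3 -c "
from h import *
im=shot('wrist','w6')
cv2.imwrite('pics/c6.png',cv2.resize(im[180:400,220:440],None,fx=2.7,fy=2.7,interpolation=cv2.INTER_CUBIC))
print(rel([.5828,-.15,.306],3.3)); print(arm.observe()['ee_pos'])"
```

```text
t: 6.75
ee_pos: [0.6132, 0.1418, 0.1958]
ee_rot: [0.719, 0.695, -0.0, 0.0]
force: [-0.1, 0.3, 1.5]
gripper_width: 0.0455
gripper_force: 25.0
t: 7.25
ee_pos: [0.6132, 0.1418, 0.3061]
ee_rot: [0.719, 0.695, 0.0, 0.0]
force: [0.3, 0.4, -2.6]
gripper_width: 0.0455
gripper_force: 25.0
[-0.2926 -0.0203 -0.0013 -0.0011  0.0002 -0.0916]
[0.613  0.1418 0.3046]
```

View pics/c6.png

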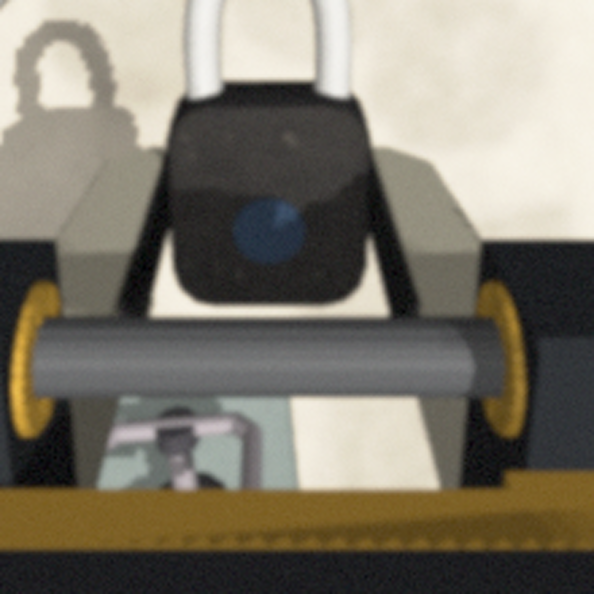

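The padlock is held squarely: its body spans crop (170..370, 103..303), with the shackle legs up at x 203 and 333. I'll measure where it sits in the hand.

```bash
python3 -c "
from h import *
im,c=load('w6'); p=lambda x,y:(220+x/2.7,180+y/2.7)
z=.3046-.1958+.021
f=onz(c,p(268,101),z);b=onz(c,p(270,303),z);print(f,b,'len',f[1]-b[1],'mid',(f+b)/2)
f2=onz(c,p(268,83),z-.021);print('front bottom',f2)
l=onz(c,p(168,200),z);r=onz(c,p(370,200),z);print(l,r)
"; python3 nudge.py '[[-1.5, 0, 0, 0, 0, 0], [-4, -0.2, 0, 0, 0, -0.02], [-6.5, -0.5, 0, 0, 0, -0.05], [-9, -0.7, 0, 0, 0, -0.09], [-11.5, -0.9, 0, 0, 0, -0.092], [-14, -1, 0, 0, 0, -0.092], [-16.5, -1.1, 0, 0, 0, -0.092], [-18, -1.2, 0, 0, 0, -0.092], [-18.2, -1.2, 0, 0, 0, -0.092], [-18.2, -1.2, 0, 0, 0, -0.092]]'
python3 -c "
from h import *
print(rel([.5838,-.2225,.26],3.3))"
```

```text
[0.6141 0.1665 0.1298] [0.6128 0.1163 0.1298] len 0.050199916988842214 mid [0.6135 0.1414 0.1298]
front bottom [0.6141 0.1637 0.1088]
[0.5908 0.1438 0.1298] [0.6362 0.1422 0.1298]
t: 8.3
ee_pos: [0.5765, -0.2218, 0.3038]
ee_rot: [0.687, 0.727, -0.0, -0.001]
force: [0.3, 0.5, -1.5]
gripper_width: 0.0455
gripper_force: 25.0
[-0.0012  0.0073  0.0438 -0.0024 -0.0013 -0.0011]
```

In the tool's units: 0.054 m is 2.7, 0.04 m is 2.

```bash
python3 nudge.py '[[-0.06, 0.365, 1, 0, 0, 0], [-0.06, 0.365, 2, 0, 0, 0], [-0.06, 0.365, 2.7, 0, 0, 0], [-0.06, 0.365, 2.7, 0, 0, 0], [-0.06, 0.365, 2.7, 0, 0, 0], [-0.06, 0.365, 2.7, 0, 0, 0]]'
python3 -c "
from h import *
im=shot('wrist','w7')
cv2.imwrite('pics/c7.png',cv2.resize(im[100:300,250:390],None,fx=3,fy=3,interpolation=cv2.INTER_CUBIC))
print(rel([.5838,-.2225,.214],3.3)); print(arm.observe()['ee_pos'])"
```

```text
t: 8.9
ee_pos: [0.5845, -0.2217, 0.2529]
ee_rot: [0.686, 0.727, 0.0, 0.001]
force: [1.1, -0.3, -2.2]
gripper_width: 0.0452
gripper_force: 25.0
[-0.0006 -0.0007  0.0389  0.0013  0.0006  0.0006]
[ 0.5844 -0.2218  0.2529]
```

View pics/c7.png

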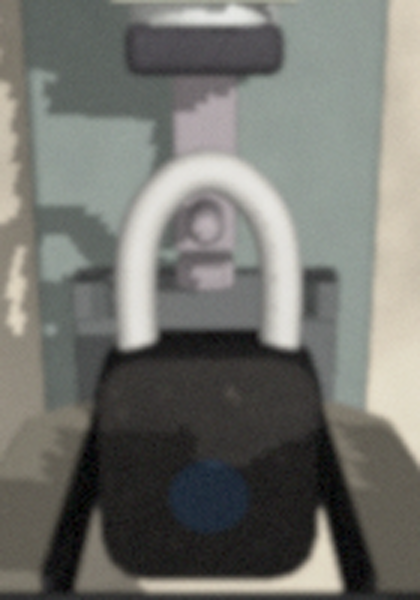

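```bash
python3 -c "
from h import *
im,c=load('w7'); p=lambda x,y:(250+x/3,100+y/3)
a=np.radians(93.3);X=np.array([np.cos(a),np.sin(a)]);Y=np.array([-np.sin(a),np.cos(a)])
T=arm.observe()['ee_pos']; zu=T[2]-.1958
S=np.array([.5828,-.2045]); O=T[:2]+.018*X
def s(n,q,o): d=q[:2]-o; print(n,q,'x',round(d@X,4),'y',round(d@Y,4))
print('planned origin in seat',(O-S)@X,(O-S)@Y)
s('pin',onz(c,p(207,221),.0385),S); s('tongue',onz(c,p(207,272),.0355),S)
s('legL',onz(c,p(138,320),zu+.0105),O);s('legR',onz(c,p(282,320),zu+.0105),O);s('bowout',onz(c,p(210,153),zu+.0105),O)
s('bodyfront top',onz(c,p(210,362),zu+.021),O);s('back',onz(c,p(210,578),zu+.021),O);s('L',onz(c,p(97,480),zu+.021),O);s('R',onz(c,p(320,480),zu+.021),O)
"
```

```text
planned origin in seat 0.0005974097382571895 -0.000617121194638134
pin [ 0.5821 -0.1787  0.0385] x 0.0258 y -0.0008
tongue [ 0.5828 -0.1916  0.0355] x 0.0129 y -0.0008
legL [ 0.5689 -0.1942  0.0676] x 0.0105 y 0.0139
legR [ 0.5981 -0.1926  0.0676] x 0.0104 y -0.0154
bowout [ 0.5816 -0.1598  0.0676] x 0.0441 y -0.0007
bodyfront top [ 0.5838 -0.1986  0.0781] x 0.0053 y -0.0007
back [ 0.5865 -0.2466  0.0781] x -0.0428 y -0.0007
L [ 0.5625 -0.2251  0.0781] x -0.02 y 0.0221
R [ 0.6074 -0.2226  0.0781] x -0.0201 y -0.0229
```

The w7 crop shows the pin tip at (207,221) and tongue at (207,272), both inside the shackle window (legs at x 138 and 282, bow top at y 153). Alignment is within about 1 mm, so I'll lower with a small trim.

In the tool's units: 0.028 m is 1.4, 0.001 m is 0.05.

```bash
python3 nudge.py '[[0.05, -0.025, 0.5, 0, 0, 0], [0.05, -0.025, 1, 0, 0, 0], [0.05, -0.025, 1.25, 0, 0, 0], [0.05, -0.025, 1.4, 0, 0, 0], [0.05, -0.025, 1.5, 0, 0, 0], [0.05, -0.025, 1.6, 0, 0, 0]]'
python3 nudge.py '[[0, 0, 0.1, 0, 0, 0], [0, 0, 0.2, 0, 0, 0], [0, 0, 0.25, 0, 0, 0]]'
```

```text
t: 9.55
ee_pos: [0.5837, -0.221, 0.2197]
ee_rot: [0.686, 0.727, 0.0, 0.0]
force: [1.4, -0.5, -1.1]
gripper_width: 0.0452
gripper_force: 25.0
t: 9.85
ee_pos: [0.5837, -0.221, 0.2146]
ee_rot: [0.686, 0.727, -0.0, -0.0]
force: [1.0, 0.5, -1.4]
gripper_width: 0.0452
gripper_force: 25.0
```

Careful with the scale: shifts go in units of 20 mm. That gives: 0.0015 m is 0.075, 0.001 m is 0.05.

```bash
python3 nudge.py '[[0, 0, 0.05, 0, 0, 0], [0, 0, 0.075, 0, 0, 0], [0, 0, 0.075, 0, 0, 0]]'
python3 nudge.py '[[0, 0, 0, 0, 0, 0], [0, 0, 0, 0, 0, 0], [0, 0, 0, 0, 0, 0], [0, 0, 0, 0, 0, 0]]' 0.06
python3 nudge.py '[[0, 0, -1, 0, 0, 0], [0, 0, -2.5, 0, 0, 0], [0, 0, -4.5, 0, 0, 0], [-2, 0, -6, 0, 0, 0], [-4, 0, -6.25, 0, 0, 0], [-4, 0, -6.25, 0, 0, 0], [-4, 0, -6.25, 0, 0, 0]]'
python3 -c "
from h import *
im=shot('wrist','w8')
a=cv2.resize(im[50:170,255:395],None,fx=4,fy=4,interpolation=cv2.INTER_CUBIC)
cv2.imwrite('pics/c8.png',a)
print(arm.observe()['ee_pos'],arm.observe()['joint_pos'])"
```

```text
t: 10.15
ee_pos: [0.5837, -0.221, 0.2138]
ee_rot: [0.686, 0.727, 0.0, 0.0]
force: [-3.4, 1.5, 4.8]
gripper_width: 0.0455
gripper_force: 25.0
t: 10.55
ee_pos: [0.5837, -0.221, 0.2132]
ee_rot: [0.686, 0.727, -0.0, -0.0]
force: [-1.6, -0.9, 0.7]
gripper_width: 0.0598
gripper_force: 0.0
t: 11.25
ee_pos: [0.5882, -0.3014, 0.3378]
ee_rot: [0.687, 0.727, 0.0, -0.0]
force: [-0.8, 0.6, -0.5]
gripper_width: 0.0599
gripper_force: 0.0
[ 0.5882 -0.3007  0.3376] [-0.5112  0.1103  1.5567  0.0002  1.4755 -0.5689]
```

View pics/c8.png

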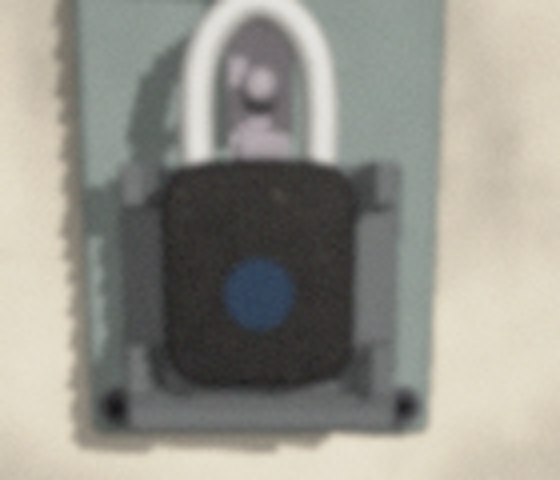

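The padlock is seated: its body lies inside the walls, with the pin at (258,85) and the tongue at (258,135) both inside the shackle. Next I go over to the handle and turn the tool 90°.

In the tool's units: 0.27 m is 13.5, 0.25 m is 12.5.

```bash
python3 nudge.py '[[1, 0, 0, 0, 0, -0.14], [3, 0, 0, 0, 0, -0.28], [5, 0, 0, 0, 0, -0.42], [7, 0, 0, 0, 0, -0.56], [9, 0, 0, 0, 0, -0.7], [11, 0, 0, 0, 0, -0.84], [12.5, 0, 0, 0, 0, -0.98], [13.5, -0.05, 0, 0, 0, -1.12], [13.5, -0.05, 0, 0, 0, -1.26], [13.5, -0.05, 0, 0, 0, -1.4]]' 0.093
python3 nudge.py '[[0, 0, 0, 0, 0, -0.13], [0, 0, 0, 0, 0, -0.17], [0, 0, 0, 0, 0, -0.17], [0, 0, 0, 0, 0, -0.17]]'
python3 -c "
from h import *
im=shot('wrist','w9')
s=arm.observe();print(s['ee_pos'],s['joint_pos'],rel([.571,-.02,.34],93.3))
b=cv2.resize(im[70:300,210:420],None,fx=2.6,fy=2.6,interpolation=cv2.INTER_CUBIC); cv2.imwrite('pics/c9.png',b)"
```

```text
t: 12.3
ee_pos: [0.5711, -0.0295, 0.3379]
ee_rot: [0.052, 0.999, 0.0, -0.0]
force: [-0.0, -0.3, -0.4]
gripper_width: 0.0932
gripper_force: 0.0
t: 12.7
ee_pos: [0.5714, -0.0307, 0.338]
ee_rot: [-0.028, 1.0, 0.0, -0.0]
force: [-0.2, -0.0, -0.6]
gripper_width: 0.0928
gripper_force: 0.0
[ 0.5714 -0.0309  0.338 ] [-0.0986 -0.0821  1.7505  0.0001  1.4735 -1.7257] [-0.0002  0.0109 -0.002   0.0001 -0.0003 -0.0012]
```

View pics/c9.png

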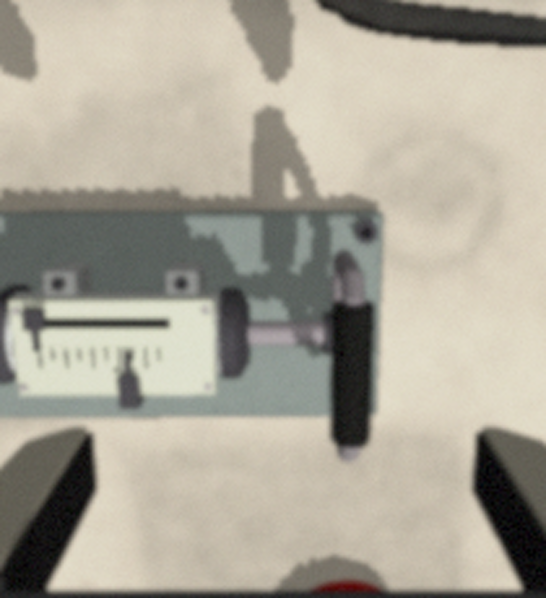

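The pointer blade is at crop x=38 and the flag blade at x=127. The ticks are 13.4 px apart, so the gap is about 33 mm. The black bar is centred at crop (351,375).

```bash
python3 -c "
from h import *
im,c=load('w9'); p=lambda x,y:(210+x/2.6,70+y/2.6)
bar=onz(c,p(351,375),.082);print('bar',bar)
w1,c1=load('w1');g=cv2.cvtColor(w1,cv2.COLOR_BGR2GRAY)[205:240,295:345]
m=(g<45).astype(np.uint8);n,l,st,ce=cv2.connectedComponentsWithStats(m);k=1+np.argmax(st[1:,4]);print(st[k],ce[k]+[295,205])
print('tri',tri([(c,p(351,375)),(c1,ce[k]+[295,205])]))
print('ptr',onz(c,p(38,345),.055),'flag',onz(c,p(127,355),.055),(onz(c,p(127,355),.055)-onz(c,p(38,345),.055))[1])
a=onz(c,p(52,355),.052);b=onz(c,p(159,355),.052);print('8 ticks',(b-a)[1])
print(rel([*bar[:2],.167+.082],93.3))
"
```

```text
bar [ 0.5718 -0.0068  0.082 ]
[  6  12  38  10 313] [319.2843 221.5463]
tri (array([ 0.5709, -0.0066,  0.0831]), np.float64(0.0006357034970173295))
ptr [ 0.5756 -0.1207  0.055 ] flag [ 0.5777 -0.0877  0.055 ] 0.03297450647558507
8 ticks 0.040283742499952147
[-0.0018  0.024   0.089   0.0001 -0.0003 -0.0012]
```

In the tool's units: 0.05 m is 2.5, 0.088 m is 4.4.

```bash
python3 nudge.py '[[0, 0.6, 0.5, 0, 0, 0], [0, 1.2, 1.5, 0, 0, 0], [-0.05, 1.205, 2.5, 0, 0, 0], [-0.05, 1.205, 3.5, 0, 0, 0], [-0.05, 1.205, 4, 0, 0, 0], [-0.05, 1.205, 4.35, 0, 0, 0], [-0.05, 1.205, 4.4, 0, 0, 0], [-0.05, 1.205, 4.4, 0, 0, 0]]' 0.05
python3 nudge.py '[[0, 0, 0, 0, 0, 0], [0, 0, 0, 0, 0, 0], [0, 0, 0, 0, 0, 0], [0, 0, 0, 0, 0, 0], [0, 0, 0, 0, 0, 0], [0, 0, 0, 0, 0, 0]]' 0.005 45
python3 -c "
from h import *
s=arm.observe();print(s['ee_pos'],s['force'],rel([.5714,-.0067,.25],93.3))"
```

```text
t: 13.55
ee_pos: [0.5714, -0.0072, 0.2508]
ee_rot: [-0.028, 1.0, -0.0, 0.0]
force: [-0.5, 0.4, 0.5]
gripper_width: 0.0499
gripper_force: 0.0
t: 14.15
ee_pos: [0.5713, -0.0073, 0.2503]
ee_rot: [-0.029, 1.0, -0.0, 0.0]
force: [-0.2, -0.1, 0.6]
gripper_width: 0.0127
gripper_force: 45.0
[ 0.5713 -0.0073  0.2503] [-0.2054 -0.1209  0.6091] [-0.0002  0.0006  0.0003 -0.0001  0.0001 -0.0004]
```

```bash
python3 nudge.py '[[0, 0.05, 0, 0, 0, 0], [0, 0.1, 0, 0, 0, 0], [0, 0.15, 0, 0, 0, 0], [0, 0.2, 0, 0, 0, 0], [0, 0.25, 0, 0, 0, 0], [0, 0.3, 0, 0, 0, 0], [0, 0.3, 0, 0, 0, 0]]'
python3 nudge.py '[[0, 0.05, 0, 0, 0, 0], [0, 0.1, 0, 0, 0, 0], [0, 0.15, 0, 0, 0, 0], [0, 0.2, 0, 0, 0, 0], [0, 0.25, 0, 0, 0, 0], [0, 0.3, 0, 0, 0, 0], [0, 0.3, 0, 0, 0, 0]]'
python3 nudge.py '[[0, 0.05, 0, 0, 0, 0], [0, 0.15, 0, 0, 0, 0], [0, 0.2, 0, 0, 0, 0], [0, 0.3, 0, 0, 0, 0], [0, 0.35, 0, 0, 0, 0], [0, 0.4, 0, 0, 0, 0], [0, 0.4, 0, 0, 0, 0], [0, 0.4, 0, 0, 0, 0]]'
python3 -c "
from h import *
im=shot('wrist','w10');print(arm.observe()['force'])
cv2.imwrite('pics/c10.png',cv2.resize(im[60:310,130:400],None,fx=2.4,fy=2.4,interpolation=cv2.INTER_CUBIC))"
```

```text
t: 14.85
ee_pos: [0.5709, -0.0011, 0.2503]
ee_rot: [-0.029, 1.0, 0.0, 0.0]
force: [0.4, 0.7, 2.2]
gripper_width: 0.0127
gripper_force: 45.0
t: 15.55
ee_pos: [0.5706, 0.0048, 0.2503]
ee_rot: [-0.029, 1.0, -0.0, 0.0]
force: [0.1, -3.3, 2.6]
gripper_width: 0.013
gripper_force: 45.0
t: 16.35
ee_pos: [0.5701, 0.0127, 0.2502]
ee_rot: [-0.029, 1.0, -0.0, -0.0]
force: [0.6, -5.7, 2.1]
gripper_width: 0.0128
gripper_force: 45.0
[ 0.7201 -6.8975  1.2384]
```

View pics/c10.png

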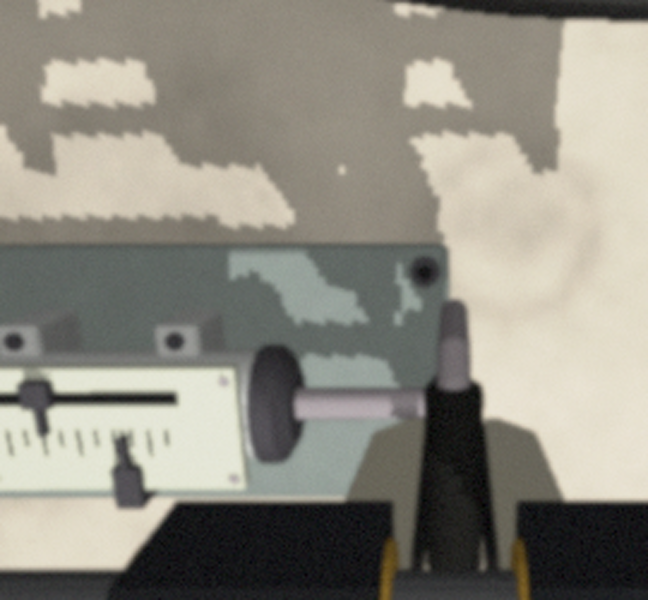

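The pull view shows the pointer blade at crop (43,432) and the flag blade at (122,437). With ticks 17.5 px apart, about 22.6 mm of travel is left, and the force of 6 to 7 N agrees with that. I've now viewed 11 pictures, one over the limit, so from here I'll only measure numerically.

```bash
cat > gap.py <<'E'
from h import *
def gap(fn,new=True):
    if new: shot('wrist',fn)
    im,c=load(fn); g=cv2.GaussianBlur(cv2.cvtColor(im,cv2.COLOR_BGR2GRAY),(3,3),0).astype(float)
    a=np.radians(93.3);X=np.array([np.cos(a),np.sin(a)]); out={}
    def blob(rows,u0,u1,th):
        r=[]
        for v in rows:
            w=np.clip(th-g[v,u0:u1],0,None)
            if w.sum()>0: u=(w*np.arange(u0,u1)).sum()/w.sum(); r.append((round(u,1),v,onz(c,(u,v),.055)[:2]@X))
        return r
    return c,g,blob
if __name__=="__main__":
    fn,new=sys.argv[1],len(sys.argv)<3
    c,g,blob=gap(fn,new)
    P=blob(range(232,238),138,158,120)
    # flag: clip body rows below the scale ticks, dark, anywhere left of the gripper
    row=g[256,100:200]; k=np.flatnonzero(row<95)+100; print("flag clip cols",k.min() if len(k) else None,k.max() if len(k) else None)
    u0=int(k.mean())
    F=blob(range(250,262,2),u0-12,u0+12,95); B=blob(range(245,249),u0-10,u0+7,120)
    for n,r in (("ptr",P),("clip",F),("blade",B)): print(n,[(a,b,round(x*1e3,1)) for a,b,x in r])
    print("gap blade-ptr mm",1e3*(np.median([x for *_,x in B])-np.median([x for *_,x in P])),"clip-ptr",1e3*(np.median([x for *_,x in F])-np.median([x for *_,x in P])))
    s=arm.observe();print(s['t'],s['ee_pos'],s['force'])
E
python3 gap.py w10 old
python3 nudge.py '[[0, 0.05, 0, 0, 0, 0], [0, 0.1, 0, 0, 0, 0], [0, 0.15, 0, 0, 0, 0], [0, 0.2, 0, 0, 0, 0], [0, 0.25, 0, 0, 0, 0], [0, 0.3, 0, 0, 0, 0], [0, 0.35, 0, 0, 0, 0], [0, 0.4, 0, 0, 0, 0], [0, 0.45, 0, 0, 0, 0], [0, 0.5, 0, 0, 0, 0]]'
python3 gap.py w11
```

```text
flag clip cols 178 187
ptr [(np.float64(146.5), 232, np.float64(-133.7)), (np.float64(146.6), 233, np.float64(-133.8)), (np.float64(146.8), 234, np.float64(-133.7)), (np.float64(147.0), 235, np.float64(-133.7)), (np.float64(147.2), 236, np.float64(-133.8)), (np.float64(147.4), 237, np.float64(-133.7))]
clip [(np.float64(181.6), 250, np.float64(-112.2)), (np.float64(182.2), 252, np.float64(-112.1)), (np.float64(182.6), 254, np.float64(-112.0)), (np.float64(183.0), 256, np.float64(-111.9)), (np.float64(183.3), 258, np.float64(-111.9)), (np.float64(183.6), 260, np.float64(-111.9))]
blade [(np.float64(180.4), 245, np.float64(-112.6)), (np.float64(180.5), 246, np.float64(-112.6)), (np.float64(180.5), 247, np.float64(-112.7)), (np.float64(180.7), 248, np.float64(-112.7))]
gap blade-ptr mm 21.114871286110517 clip-ptr 21.790972865441447
16.4 [0.5701 0.0127 0.2503] [ 0.7201 -6.8975  1.2384]
t: 17.4
ee_pos: [0.5695, 0.0224, 0.2502]
ee_rot: [-0.029, 1.0, -0.001, -0.0]
force: [0.2, -8.9, 1.0]
gripper_width: 0.0128
gripper_force: 45.0
flag clip cols 165 174
ptr [(np.float64(146.5), 232, np.float64(-124.2)), (np.float64(146.6), 233, np.float64(-124.2)), (np.float64(146.8), 234, np.float64(-124.2)), (np.float64(147.0), 235, np.float64(-124.2)), (np.float64(147.2), 236, np.float64(-124.2)), (np.float64(147.4), 237, np.float64(-124.2))]
clip [(np.float64(168.0), 250, np.float64(-111.9)), (np.float64(168.6), 252, np.float64(-111.7)), (np.float64(169.3), 254, np.float64(-111.5)), (np.float64(169.7), 256, np.float64(-111.4)), (np.float64(169.9), 258, np.float64(-111.5)), (np.float64(170.3), 260, np.float64(-111.5))]
blade [(np.float64(166.9), 245, np.float64(-112.1)), (np.float64(166.9), 246, np.float64(-112.2)), (np.float64(167.0), 247, np.float64(-112.2)), (np.float64(167.3), 248, np.float64(-112.1))]
gap blade-ptr mm 12.018442291490516 clip-ptr 12.695686920370791
17.45 [0.5695 0.0225 0.2502] [-0.1159 -8.4916  1.1133]
```

In the tool's units: 0.009 m is 0.45, 0.008 m is 0.4.

```bash
python3 nudge.py '[[0, 0.05, 0, 0, 0, 0], [0, 0.1, 0, 0, 0, 0], [0, 0.15, 0, 0, 0, 0], [0, 0.2, 0, 0, 0, 0], [0, 0.25, 0, 0, 0, 0], [0, 0.3, 0, 0, 0, 0], [0, 0.35, 0, 0, 0, 0], [0, 0.4, 0, 0, 0, 0], [0, 0.45, 0, 0, 0, 0], [0, 0.45, 0, 0, 0, 0]]'
python3 gap.py w12
```

```text
t: 18.45
ee_pos: [0.569, 0.0312, 0.2501]
ee_rot: [-0.028, 1.0, -0.001, -0.0]
force: [0.3, -11.7, 1.7]
gripper_width: 0.0129
gripper_force: 45.0
flag clip cols 152 161
ptr [(np.float64(146.5), 232, np.float64(-115.5)), (np.float64(146.7), 233, np.float64(-115.5)), (np.float64(146.9), 234, np.float64(-115.5)), (np.float64(147.0), 235, np.float64(-115.5)), (np.float64(147.2), 236, np.float64(-115.5)), (np.float64(147.4), 237, np.float64(-115.5))]
clip [(np.float64(155.4), 250, np.float64(-111.7)), (np.float64(155.9), 252, np.float64(-111.6)), (np.float64(156.7), 254, np.float64(-111.3)), (np.float64(157.1), 256, np.float64(-111.3)), (np.float64(157.8), 258, np.float64(-111.1)), (np.float64(158.1), 260, np.float64(-111.1))]
blade [(np.float64(154.2), 245, np.float64(-111.9)), (np.float64(154.5), 246, np.float64(-111.9)), (np.float64(154.5), 247, np.float64(-112.0)), (np.float64(154.7), 248, np.float64(-112.0))]
gap blade-ptr mm 3.5628002926318265 clip-ptr 4.172861718203025
18.5 [0.569  0.0312 0.2502] [  0.4891 -11.8346   0.3161]
```

```bash
python3 nudge.py '[[0, 0.025, 0, 0, 0, 0], [0, 0.05, 0, 0, 0, 0], [0, 0.075, 0, 0, 0, 0], [0, 0.1, 0, 0, 0, 0], [0, 0.125, 0, 0, 0, 0], [0, 0.15, 0, 0, 0, 0], [0, 0.175, 0, 0, 0, 0], [0, 0.19, 0, 0, 0, 0], [0, 0.19, 0, 0, 0, 0]]'
python3 gap.py w13
```

```text
t: 19.4
ee_pos: [0.5688, 0.0349, 0.2502]
ee_rot: [-0.028, 1.0, -0.001, -0.0]
force: [0.8, -13.3, 1.1]
gripper_width: 0.0127
gripper_force: 45.0
flag clip cols 147 156
ptr [(np.float64(146.6), 232, np.float64(-111.8)), (np.float64(146.8), 233, np.float64(-111.9)), (np.float64(146.9), 234, np.float64(-111.9)), (np.float64(147.1), 235, np.float64(-111.9)), (np.float64(147.2), 236, np.float64(-111.9)), (np.float64(147.4), 237, np.float64(-111.9))]
clip [(np.float64(150.2), 250, np.float64(-111.7)), (np.float64(150.8), 252, np.float64(-111.5)), (np.float64(151.6), 254, np.float64(-111.3)), (np.float64(152.2), 256, np.float64(-111.1)), (np.float64(152.6), 258, np.float64(-111.1)), (np.float64(153.2), 260, np.float64(-111.0))]
blade [(np.float64(149.1), 245, np.float64(-111.8)), (np.float64(149.2), 246, np.float64(-111.8)), (np.float64(149.4), 247, np.float64(-111.8)), (np.float64(149.6), 248, np.float64(-111.9))]
gap blade-ptr mm 0.03769357156016562 clip-ptr 0.6932938364917901
19.45 [0.5688 0.0348 0.2502] [  1.0454 -13.956    0.5002]
```

Pointer and flag are level to about 0.0–0.7 mm. I'll hold here.

```bash
for i in 1 2 3 4; do python3 nudge.py '[[0, 0, 0, 0, 0, 0], [0, 0, 0, 0, 0, 0], [0, 0, 0, 0, 0, 0], [0, 0, 0, 0, 0, 0], [0, 0, 0, 0, 0, 0], [0, 0, 0, 0, 0, 0], [0, 0, 0, 0, 0, 0], [0, 0, 0, 0, 0, 0], [0, 0, 0, 0, 0, 0], [0, 0, 0, 0, 0, 0]]' | egrep 't:|ee_pos|^force|gripper_f'; done; python3 gap.py w14 | tail -2; python3 -c "
from station import arm
print(arm.sign_off())"
```

```text
t: 20.45
ee_pos: [0.5688, 0.0348, 0.2502]
ee_rot: [-0.028, 1.0, -0.001, -0.0]
force: [0.7, -12.9, 0.6]
gripper_force: 45.0
t: 21.45
ee_pos: [0.5688, 0.0348, 0.2502]
ee_rot: [-0.028, 1.0, -0.001, -0.0]
force: [1.2, -13.4, 0.4]
gripper_force: 45.0
t: 22.45
ee_pos: [0.5688, 0.0348, 0.2502]
ee_rot: [-0.028, 1.0, -0.001, -0.0]
force: [0.3, -14.3, 1.0]
gripper_force: 45.0
t: 23.45
ee_pos: [0.5688, 0.0348, 0.2501]
ee_rot: [-0.028, 1.0, -0.001, -0.0]
force: [0.5, -13.0, 1.4]
gripper_force: 45.0
gap blade-ptr mm 0.04640660846064182 clip-ptr 0.6942288848364592
23.5 [0.5688 0.0348 0.2502] [ -0.1113 -13.1095   0.7385]
the job is handed in; nothing more can be done
None
```

The padlock is seated and the handle is still held with the pointer within about 0.7 mm of the flag at roughly 13 N; I held it there 4 s and handed in at 23.5 s with no verdict returned, and I viewed 11 pictures, one over the limit of 10.

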